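# Fetch the slotted scoop from behind the pail and brush holder

### The arm

A 7-joint arm with a two-finger parallel gripper is mounted at the origin on the work surface. World frame = base frame: x ahead of the robot, y to its left, z up, the work surface at z = 0. Lengths are in m, angles in rad, forces in N, time in s.
With the tool pointing down it reaches from about 0.4 to 0.875 m from the base axis. Payload 6.5 kg.
Tool frame: the origin (TCP) lies midway between the tips of the shut fingers; the grasp point (between the pads) lies 19 mm behind it; z points along the fingers, y is the line along which they close (so a half turn about z gives the same grasp; the last joint's range is limited). The gripper opens to 85 mm and grips with 20 to 120 N. Pads are 22 mm wide; open, the fingers measure 114 mm over their backs; the gripper's body (76 mm by 85 mm) begins 54 mm behind the grasp point. The pads swing forward as they close: fully open they stand 13 mm farther back than shut.
Start: joints at [1.054, 0.536, -0.004, 1.538, 0.003, 1.067, -0.071], TCP at [0.283, -0.585, 0.231] pointing down, gripper open.
Joint ranges: [-2.7, 2.7], [-0.37, 2.16], [-1.27, 1.26], [0.24, 2.4], [-1.31, 4.45], [0.19, 1.91], [-2.76, 2.76]. Speed limits (rad/s): [2.39, 2.39, 3.14, 3.14, 3.14, 3.14, 3.14].

### API

Orientations are given as a unit quaternion [x, y, z, w].
In Python, from cell import manip gives the robot as it stands.
- The arm moves only by the tool apply_moves, never from a script. Its argument "series" is one flat list of numbers, 6 for each row, row after row: the shift along the tool's x, y, z in m, then the turn, a rotation vector about the tool's x, y, z in degrees. A call has 1 to 12 rows; each row shifts and turns the commanded pose from where the row before left it, along the tool's axes as they then stand; what a row does not reach is not made up. A row lasts 1/12 s, in which the tool goes at most 41.7 mm and 7.16 degrees, less where a joint would pass 70% of its speed; a pose out of reach is approached as far as the arm can. A call with a gripper value outside its range is refused whole. "claw" is the opening in per cent of the stroke, from 0 (shut) to 100 (fully open), set as the call begins (left out, the last holds). The fingers move at their own pace and stop on an object; "squeeze" is the grip in N (left out, the last holds). Time passes only in rows, so rows that do not move let the fingers close. It gives the time, the measured TCP pose, the force, the opening and the grip force at its end, in the units of the state.
- manip.sense(): the state, without advancing time (a new reading comes with each control period).
- manip.capture(name): name is "side" or "top"; returns a dict with "pixels" (400x640x3 uint8, red, green, blue), "z_map" (400x640 float32, m along the optical axis (not along the pixel's ray), 0 where there is no reading), "fx", "fy", "cx", "cy" (pixels), "dist" ([k1, k2, p1, p2, k3] as OpenCV has them; the pictures are not rectified), "T" (4x4, takes a point from camera to world coordinates). Camera axes: x right, y down, z forward; pixel columns grow to the right and rows downward; lengths in m; the calibration is good to about 2 mm. A picture is of the moment at which its call begins.
- manip.job_done(): hands the job in; it is judged then, once.
Trained networks look in the newest picture that a camera, given by its name, has taken for a name from the list of things; names that differ only in an ending like _2 or _b are one class to them, and where a whole thing is asked for, a point or a joint stands for the part that bears it (a point fixed in the world has none). Each returns a list of dicts, best first, with "conf" (0 to 1); they miss things now and then, are a little off and sometimes report something else, mostly with a low value. They report only what shows in the picture. A call takes as long as a camera call. They do not tell look-alikes from the thing itself.
- manip.trace(camera, thing): "region" (400x640 bool, what is visible of it).
- manip.place_of(camera, thing): "centre" ([x, y, z] in m, in world coordinates, good to about 4 mm: a listed point, or the origin of a listed thing).
The state is a dict: "t": time; "q": joint angles; "qvel": joint speeds; "tau": joint torques, N m; "tool_pos": TCP position; "orientation": TCP orientation; "ft_force": force on the tool from outside, world axes, zero at the start; "ft_torque": the same for the moment, N m; "gripper_width": finger opening in m; "gripper_force": force on a finger pad.
Only numpy, scipy, OpenCV 4.12 (cv2) and the standard library are available. Lean on these libraries where they do the work, as an engineer would, in place of code of your own. Each camera call takes 0.05 s, during which the arm holds its last target. There are 200 camera calls.

### The job

The slotted scoop lies at the back of the grey organiser, behind the pail and the brush holder. First stand both of them upright on the ribbed side mat, leaving the scoop where it is; then lay the scoop flat inside the long white tray, and only then put the pail and the brush holder back, each centred on the same cork pad it came from. Keep the pail and holder upright all the way, and leave the bottle and the mug behind the organiser where they are.

Things in the scene. Friction and masses are not known exactly. Their poses are not given: they have to be found in the camera images.
- organiser: Fixed grey MDF organiser, 270 (x) x 280 (y) mm; origin at the centre of its underside on the table. Its floor is a board 10 mm thick; its back wall (12 mm thick, at its +x side) is 50 mm high, its two side walls (10 mm thick, at +y and -y) are 35 mm high; the -x side is open. Its x axis points from the open front to the back. It stands somewhat turned, by up to 0.15 rad.
- pad_left: Fixed cork pad 120 x 120 mm, 4 mm thick, on the organiser's floor, in its front left (+y) half; origin at the centre of its underside, axes those of the organiser. One of the pail and the brush holder stands centred on it at the start. Its top is 14 mm above the table.
- pad_right: The same as pad_left, in the front right (-y) half; the other of the two stands centred on it at the start.
- side_mat: Fixed black rubber mat with fine ribs along its length, 280 (x) x 150 (y) mm, 4 mm thick, the free area on which the pail and the brush holder stand meanwhile; origin at the centre of its underside. It lies on either the left or the right of the organiser, the white tray on the other side.
- tool_tray: Fixed long shallow white tray, outside 290 (x) x 96 (y) mm, 14 mm high, walls and floor 4 mm thick; origin at the centre of its underside, its x axis along its length. The scoop lies in it lengthwise, its head at either end.
- pail: Loose small navy plastic pail, about 108 mm across the rim, 84 mm across the foot, 110 mm high to the rim, about 0.2 kg; origin at the centre of its underside, z up. A rigid wire handle arches over it in its y-z plane; at the top of the arch a white box-shaped grip sleeve 14 (x) x 50 (y) x 14 (z) mm is centred on the pail's axis 165 mm above the underside (top of the pail 172 mm): pinch it across x from above.
- brush_holder: Loose clear acrylic square holder, 62 x 62 mm outside, walls 4 mm thick and 120 mm high, about 0.22 kg; origin at the centre of its underside, z up, sides along its x and y. Two small brushes are fixed in it and reach 136 mm above the underside. Grip it across opposite walls.
- scoop: Loose stainless scoop with slotted head, 239 mm long, lying along its y axis, about 0.14 kg; origin on its underside, at its mid-length, close to its centre of mass. Handle: bar 18 mm wide (x) and 16 mm high (z) from y = -117 to +33 mm. Head: 60 mm wide (x), 16 mm high, from y = +33 to +119 mm. At the start it lies on the organiser's floor behind the two pads, along the organiser's y, its head to the left (+y). Grip the handle across x near the origin.
- bottle: Loose white bottle with black cap, 60 mm in diameter, 170 mm high, standing near the organiser's back left or back right corner, the mug near the other; a bystander. Origin at the centre of its underside.
- mug: Loose off-white mug, 76 mm across, 90 mm high, its handle on its own +y side; a bystander. Origin at the centre of its underside.
There are look-alikes about, which are no part of the job. There is more than one size of the pail; the one meant has the size given above.

How it is judged:
By the outcome, as a careful person would: the job done as asked, in the order asked, and still so for the second after the job is handed in, with the robot touching nothing.
It also fails if it takes over 128 s, if anything falls off the work surface, if the arm or the gripper's body presses on something with over 40 N, if the wrist force passes 120 N, or if a joint passes its speed limit or range.

## Working session

There is one attempt and no reset: what is moved stays moved. The work goes in short steps, Python scripts to look and compute and a tool call to move; the robot and the scene stay as the last step left them, time stands still between calls to the robot, and variables do not carry over. Pictures are saved under pics/ and viewed, at most 14 in all, crops included, and the job is handed in when it is done.

Besides the shell and the picture viewer there is one more tool, called after "Request:" as name(argument=value, ...), one argument or row to a line, values as JSON. apply_moves: Moves the arm, as the interface text tells. Its arguments: {"type":"object","properties":{"series":{"type":"array"},"claw":{"type":"number"},"squeeze":{"type":"number"}},"required":["series"]}

```bash
mkdir -p pics; ls; python3 - <<'E'
from cell import manip
import cv2, numpy as np
s=manip.sense(); print(s)
for n in ("side","top"):
    c=manip.capture(n); cv2.imwrite(f"pics/{n}0.png",c["pixels"][:,:,::-1])
    print(n,c["fx"],c["fy"],c["cx"],c["cy"],c["dist"],c["T"])
    for t in ["organiser","pad_left","pad_right","side_mat","tool_tray","pail","brush_holder","scoop","bottle","mug"]:
        print(t,[(np.round(d["centre"],3).tolist(),round(d["conf"],2)) for d in manip.place_of(n,t)])
E
```

```text
pics
{'t': 0.0, 'q': array([ 1.05382406,  0.53719792, -0.00442412,  1.53884844,  0.00256478,
        1.0673247 , -0.07116823]), 'qvel': array([ 0.00026276,  0.00189063,  0.00172825,  0.00093751,  0.00093817,
       -0.00093027, -0.00068853]), 'tau': array([-3.94284916e-04, -5.83408213e+01,  1.04884531e+00, -2.59107792e+01,
        1.24405848e-02,  9.49091977e-03, -1.22149834e-05]), 'tool_pos': array([ 0.28288867, -0.58451041,  0.23040228]), 'orientation': array([ 9.74699215e-01,  2.23518802e-01, -2.49661668e-04, -8.50513229e-04]), 'ft_force': array([0.0946378 , 0.00478011, 0.15607656]), 'ft_torque': array([0.04308895, 0.01518439, 0.01007816]), 'gripper_force': 0.0, 'gripper_width': 0.08524285342767902}
side 482.529887531598 482.529887531598 317.5179181722772 195.32635536089865 [0.00967271 0.         0.         0.         0.        ] [[-0.72256484 -0.50141194  0.47590559 -0.14634102]
 [-0.69113049  0.50857007 -0.51351254  0.66396646]
 [ 0.01544998 -0.69995896 -0.71401593  0.95590293]
 [ 0.          0.          0.          1.        ]]
organiser [([0.576, 0.021, -0.0], 0.93)]
pad_left 
[... 741 characters left out ...]
3973 -0.99099864  1.04029931]
 [ 0.          0.          0.          1.        ]]
organiser [([0.573, 0.023, -0.0], 0.7), ([0.732, -0.249, 0.004], 0.61), ([0.623, 0.016, 0.006], 0.31)]
pad_left [([0.522, 0.095, 0.01], 0.75)]
pad_right [([0.507, -0.033, 0.008], 0.97)]
side_mat [([0.5, -0.335, 0.002], 0.95)]
tool_tray [([0.489, 0.334, -0.002], 0.73)]
pail [([0.195, 0.282, 0.001], 0.86), ([0.508, -0.037, 0.015], 0.7), ([0.2, -0.28, -0.002], 0.63)]
brush_holder [([0.524, 0.096, 0.012], 0.74)]
scoop [([0.626, 0.014, 0.004], 0.96)]
bottle [([0.733, 0.258, -0.001], 0.84), ([0.499, -0.336, 0.0], 0.71), ([0.508, -0.03, 0.016], 0.66), ([0.525, 0.096, 0.014], 0.28)]
mug [([0.732, -0.249, 0.003], 0.93)]
```

View pics/side0.png

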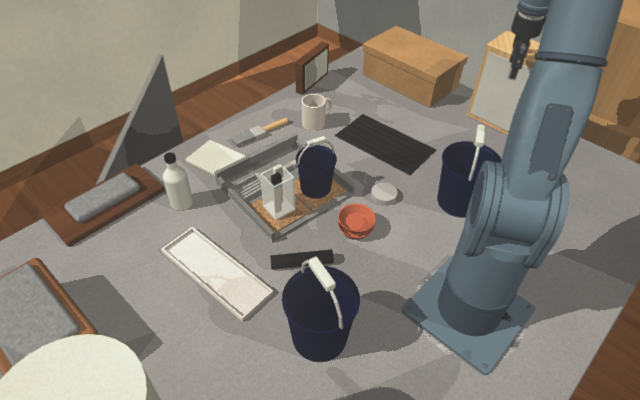

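View pics/top0.png

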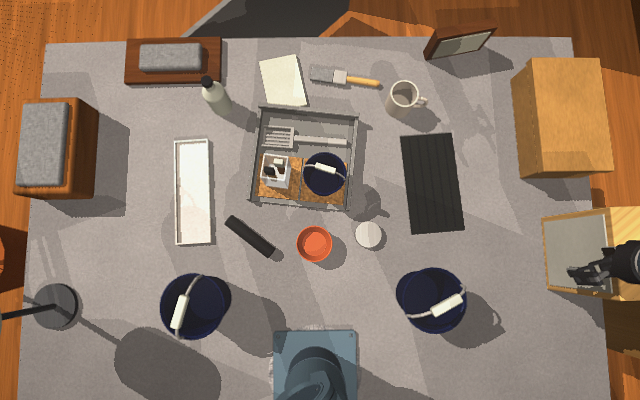

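The target pail is the one on the right pad, with its sleeve at about (327,169) in the top view. The holder is on the left pad at about (275,170), the mat is right at (433,183), the tray left at (193,192), and the big pails by the robot are decoys. Next I measure the yaws.

```bash
cat > h.py <<'E'
from cell import manip
import numpy as np, cv2
from scipy.spatial.transform import Rotation as R
def cloud(c):
    h,w=c["z_map"].shape; K=np.array([[c["fx"],0,c["cx"]],[0,c["fy"],c["cy"]],[0,0,1]])
    v,u=np.mgrid[:h,:w]; n=cv2.undistortPoints(np.stack([u,v],-1).reshape(-1,1,2).astype(float),K,c["dist"]).reshape(h,w,2)
    P=np.dstack([n,np.ones((h,w))])*c["z_map"][...,None]
    return P@c["T"][:3,:3].T+c["T"][:3,3]
def rect(p):
    (cx,cy),(a,b),_=r=cv2.minAreaRect((p[:,:2]*1000).astype(np.float32)); q=cv2.boxPoints(r)
    e=q[1]-q[0]; f=q[2]-q[1]
    if np.linalg.norm(f)>np.linalg.norm(e): e=f
    return np.round([cx,cy]),np.round([a,b]),"long-edge dir deg",round(float(np.degrees(np.arctan2(e[1],e[0]))),1)
def go(x,y,z,deg):
    """deg: world direction of tool y (closing line), modulo 180; prints tool-frame shifts AFTER turning, and turn"""
    s=manip.sense(); r=R.from_quat(s["orientation"]); m=r.as_matrix()
    cur=np.degrees(np.arctan2(m[1,1],m[0,1])); d=(deg-cur+90)%180-90
    t=R.from_euler("z",-d,degrees=True); m2=(r*t).as_matrix(); D=np.array([x,y,z])-s["tool_pos"]
    print("pos",np.round(s["tool_pos"],4),"tool-y dir",round(cur,2),"tilt",np.round(m[:2,2],4),"q",np.round(s["q"],2),"t",round(s["t"],2))
    print("turn about tool z:",round(-d,2)," shift now-axes mm",np.round(m.T@D*1000,1)," shift after turn mm",np.round(m2.T@D*1000,1))
E
python3 - <<'E'
from h import *
for n in("side","top"):
    c=manip.capture(n); W=cloud(c); print(n)
    for t in["pail","brush_holder","scoop","side_mat","tool_tray","organiser","pad_left","pad_right"]:
        for d in manip.trace(n,t)[:3]:
            g=d["region"]; p=W[g&(c["z_map"]>0)]
            if len(p)<20: continue
            print(t,round(d["conf"],2),len(p),"med",np.round(np.median(p,0),3),"z",np.round(np.percentile(p[:,2],[2,50,98]),3),*rect(p))
            if t=="pail":
                ok=g&(W[...,2]>0.15)&(c["pixels"].min(2)>110)
                if ok.sum()>8:
                    k=W[ok]; print("   sleeve",ok.sum(),np.round(k.mean(0),3),*rect(k),np.round(k[:,2].max(),3))
            if t=="scoop":
                k=p[p[:,2]>0.02]; print("   hi",np.round(np.percentile(k,[2,98],axis=0),3))
E
```

```text
side
pail 0.85 5842 med [0.2   0.278 0.097] z [0.004 0.097 0.241] [228. 234.] [178. 265.] long-edge dir deg -40.7
   sleeve 586 [0.18  0.291 0.233] [ 34. 439.] [ 72. 573.] long-edge dir deg -44.2 0.956
pail 0.63 1889 med [ 0.503 -0.027  0.09 ] z [0.018 0.09  0.186] [568. -99.] [118. 294.] long-edge dir deg -44.3
   sleeve 148 [ 0.5   -0.022  0.184] [202. 321.] [ 80. 974.] long-edge dir deg -49.2 0.956
pail 0.58 2971 med [ 0.205 -0.243  0.111] z [0.005 0.111 0.241] [ 198. -268.] [141. 584.] long-edge dir deg -69.2
   sleeve 285 [ 0.186 -0.251  0.225] [ 32. 159.] [  24. 1072.] long-edge dir deg -69.2 0.956
brush_holder 0.55 1507 med [0.502 0.107 0.099] z [0.016 0.099 0.149] [561.  60.] [ 85. 193.] long-edge dir deg -40.9
scoop 0.61 404 med [0.636 0.097 0.018] z [0.008 0.018 0.029] [627.  40.] [198.  64.] long-edge dir deg 85.0
   hi [[ 0.602 -0.055  0.02 ]
 [ 0.662  0.138  0.029]]
side_mat 0.89 2708 med [ 0.493 -0.331  0.004] z [-0.     0.004  0.008] [ 503. -332.] [283. 154.] long-edge dir deg 3.8
side_mat 0.43 4360 med [0.477 0.334 0.004] z [0.    0.004 0.016] [486. 332.] [293. 104.] 
[... 1340 characters left out ...]
21] z [0.007 0.021 0.028] [622.  20.] [229.  60.] long-edge dir deg 81.4
   hi [[ 0.603 -0.089  0.021]
 [ 0.664  0.119  0.029]]
side_mat 0.63 5232 med [ 0.499 -0.336  0.003] z [-0.001  0.003  0.007] [ 504. -337.] [287. 156.] long-edge dir deg 3.8
tool_tray 0.67 3685 med [0.485 0.333 0.003] z [-0.001  0.003  0.015] [487. 335.] [292. 105.] long-edge dir deg 2.2
organiser 0.74 6601 med [0.597 0.024 0.011] z [0.006 0.011 0.05 ] [576.  25.] [291. 272.] long-edge dir deg 83.0
pad_left 0.57 920 med [0.494 0.068 0.013] z [0.009 0.013 0.017] [523.  92.] [120. 119.] long-edge dir deg 82.9
pad_right 0.88 574 med [ 0.466 -0.025  0.013] z [0.009 0.013 0.017] [508. -32.] [124. 120.] long-edge dir deg 83.2
```

```bash
python3 - <<'E'
import cv2
a=cv2.imread("pics/top0.png")[95:220,240:370]; b=cv2.imread("pics/side0.png")[130:245,210:350]
cv2.imwrite("pics/crop1.png",cv2.hconcat([cv2.resize(a,(390,390),interpolation=2),cv2.resize(b,(400,390),interpolation=2)]))
E
```

```text
(no output)
```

View pics/crop1.png

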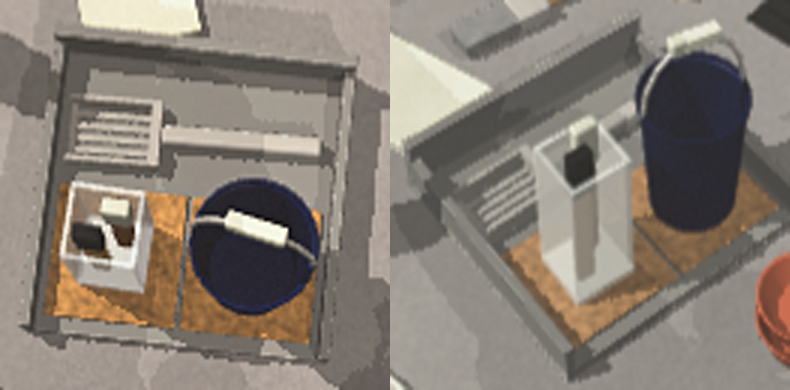

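The close-up crop shows the pail's sleeve turned against the organiser by about 10°, and the scoop straight behind the two. I take the pail first.

```bash
python3 -c "
from h import *
go(.508,-.031,.26,-18.6)"
```

```text
pos [ 0.2831 -0.5851  0.2312] tool-y dir -64.17 tilt [-0.0001  0.    ] q [ 1.05  0.54 -0.    1.54  0.    1.07 -0.07] t 2.0
turn about tool z: -45.57  shift now-axes mm [ 443.8 -400.8  -28.8]  shift after turn mm [596.8  36.4 -28.8]
```

Request:
apply_moves(
  series=[0,0,-0.004,0,0,-6.5,0,0,-0.004,0,0,-6.5,0,0,-0.004,0,0,-6.5,0,0,-0.004,0,0,-6.5,0,0,-0.004,0,0,-6.5,0,0,-0.004,0,0,-6.5,0,0,-0.005,0,0,-6.5,0.037,0.002,0,0,0,0,0.037,0.002,0,0,0,0,0.037,0.002,0,0,0,0,0.037,0.002,0,0,0,0,0.037,0.002,0,0,0,0],
  claw=100,
)

```text
t: 3.0
tool_pos: [0.3522, -0.4114, 0.2604]
orientation: [0.813, 0.583, -0.0, 0.0]
ft_force: [0.9, 0.3, 0.1]
gripper_width: 0.0853
gripper_force: 0.0
```

Request:
apply_moves(
  series=[0.037,0.002,0,0,0,0,0.037,0.002,0,0,0,0,0.037,0.002,0,0,0,0,0.037,0.002,0,0,0,0,0.037,0.002,0,0,0,0,0.037,0.002,0,0,0,0,0.037,0.002,0,0,0,0,0.037,0.003,0,0,0,0,0.037,0.003,0,0,0,0,0.037,0.003,0,0,0,0,0.037,0.003,0,0,0,0,0,0,0,0,0,0],
)

```text
t: 4.0
tool_pos: [0.5092, -0.0272, 0.2611]
orientation: [0.809, 0.587, 0.003, -0.001]
ft_force: [0.8, 1.6, 0.2]
gripper_width: 0.0856
gripper_force: 0.0
```

```bash
python3 -c "
from h import *
go(.508,-.031,.16,-18.6)"
```

```text
pos [ 0.5092 -0.0272  0.2611] tool-y dir -18.09 tilt [0.0032 0.0045] q [ 0.37  0.3  -0.49  1.85  0.16  1.02 -0.49] t 4.0
turn about tool z: 0.51  shift now-axes mm [-4.50e+00 -1.00e-01  1.01e+02]  shift after turn mm [-4.50e+00 -1.00e-01  1.01e+02]
```

Request:
apply_moves(
  series=[-0.001,0,0.02,0,0,0,-0.001,0,0.02,0,0,0,0,0,0.02,0,0,0,0,0,0.02,0,0,0,0,0,0.014,0,0,0,0,0,0.007,0,0,0,0,0,0,0,0,0,0,0,0,0,0,0],
)

```text
t: 4.67
tool_pos: [0.5064, -0.0377, 0.1597]
orientation: [0.812, 0.583, 0.0, 0.0]
ft_force: [0.4, -0.3, 0.7]
gripper_width: 0.0858
gripper_force: 0.0
```

```bash
python3 - <<'E'
from h import *
go(.508,-.031,.16,-18.6)
c=manip.capture("side"); cv2.imwrite("pics/s1.png",cv2.resize(c["pixels"][110:230,240:400,::-1],None,fx=4,fy=4))
E
```

```text
pos [ 0.5064 -0.0377  0.1597] tool-y dir -18.68 tilt [0.0002 0.    ] q [ 0.34  0.43 -0.44  1.95  0.25  0.81 -0.56] t 4.67
turn about tool z: -0.08  shift now-axes mm [ 6.9 -0.6 -0.3]  shift after turn mm [ 6.9 -0.6 -0.3]
```

View pics/s1.png

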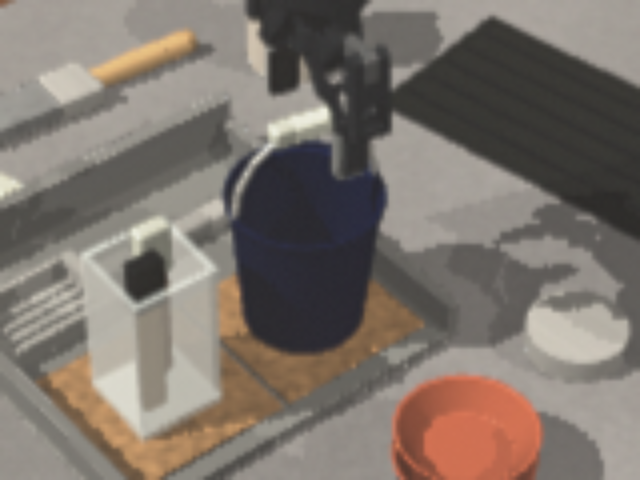

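The fingers straddle the sleeve at about (300,125) in the crop. I move 7 mm along it and close.

Request:
apply_moves(
  series=[0.004,0,0,0,0,0,0.003,0,0,0,0,0,0,0,0,0,0,0,0,0,0,0,0,0],
)

```text
t: 5.05
tool_pos: [0.5088, -0.0306, 0.1597]
orientation: [0.812, 0.583, 0.0, 0.0]
ft_force: [0.5, -0.1, 0.1]
gripper_width: 0.085
gripper_force: 0.0
```

Request:
apply_moves(
  series=[0,0,0,0,0,0,0,0,0,0,0,0,0,0,0,0,0,0,0,0,0,0,0,0,0,0,0,0,0,0,0,0,0,0,0,0,0,0,0,0,0,0,0,0,0,0,0,0,0,0,0,0,0,0,0,0,0,0,0,0],
  claw=0,
  squeeze=50,
)

```text
t: 5.88
tool_pos: [0.5086, -0.031, 0.1594]
orientation: [0.812, 0.583, 0.0, 0.0]
ft_force: [0.2, -1.1, 0.6]
gripper_width: 0.013
gripper_force: 49.4
```

```bash
python3 -c "
from h import *
go(.576,-.331,.24,-18.6)"
```

```text
pos [ 0.5086 -0.031   0.1594] tool-y dir -18.67 tilt [ 0.0004 -0.    ] q [ 0.33  0.44 -0.44  1.95  0.25  0.81 -0.58] t 5.88
turn about tool z: -0.07  shift now-axes mm [-262.7  159.9  -80.6]  shift after turn mm [-262.8  159.6  -80.6]
```

Request:
apply_moves(
  series=[0,0,-0.004,0,0,0,0,0,-0.008,0,0,0,0,0,-0.01,0,0,0,0,0,-0.012,0,0,0,0,0,-0.012,0,0,0,0,0,-0.012,0,0,0,0,0,-0.01,0,0,0,0,0,-0.008,0,0,0,0,0,-0.004,0,0,0,-0.005,0.003,0,0,0,0,-0.01,0.006,0,0,0,0,-0.015,0.009,0,0,0,0],
)

```text
t: 6.88
tool_pos: [0.5155, -0.0651, 0.2387]
orientation: [0.812, 0.584, -0.0, -0.001]
ft_force: [0.1, -0.1, -3.5]
gripper_width: 0.0133
gripper_force: 49.0
```

Request:
apply_moves(
  series=[-0.02,0.012,0,0,0,0,-0.025,0.015,0,0,0,0,-0.025,0.015,0,0,0,0,-0.025,0.015,0,0,0,0,-0.025,0.015,0,0,0,0,-0.025,0.015,0,0,0,0,-0.025,0.015,0,0,0,0,-0.023,0.015,0,0,0,0,-0.02,0.013,0,0,0,0,-0.012,0.008,0,0,0,0,-0.007,0.004,0,0,0,0,0,0,0,0,0,0],
)

```text
t: 7.88
tool_pos: [0.5749, -0.3335, 0.2379]
orientation: [0.813, 0.582, -0.001, -0.0]
ft_force: [-1.0, -0.8, -1.6]
gripper_width: 0.0132
gripper_force: 49.0
```

```bash
python3 - <<'E'
from h import *
go(.576,-.331,.15,-18.6); print(manip.sense()["ft_force"],manip.sense()["gripper_width"])
c=manip.capture("side"); cv2.imwrite("pics/s2.png",c["pixels"][:,:,::-1])
E
```

```text
pos [ 0.5749 -0.3335  0.2379] tool-y dir -18.86 tilt [-0.002  -0.0005] q [ 0.68  0.58 -0.34  1.47  0.21  1.13 -0.03] t 7.88
turn about tool z: -0.26  shift now-axes mm [ 2.8  0.4 87.9]  shift after turn mm [ 2.8  0.4 87.9]
[-0.96561273 -0.79751799 -1.61316036] 0.01319411679808994
```

View pics/s2.png

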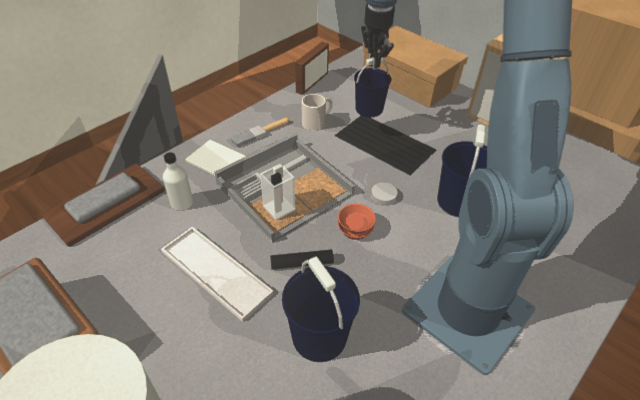

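The pail hangs upright above the mat (about (372,92)). Lowering it.

Request:
apply_moves(
  series=[0,0,0.006,0,0,0,0,0,0.012,0,0,0,0,0,0.014,0,0,0,0,0,0.014,0,0,0,0,0,0.014,0,0,0,0,0,0.012,0,0,0,0,0,0.007,0,0,0,0,0,0.004,0,0,0,0,0,0.002,0,0,0,0,0,0.002,0,0,0,0,0,0,0,0,0,0,0,0,0,0,0],
)

```text
t: 8.93
tool_pos: [0.5764, -0.3306, 0.1529]
orientation: [0.812, 0.583, 0.0, 0.0]
ft_force: [-0.2, 0.0, -2.7]
gripper_width: 0.0129
gripper_force: 49.0
```

Request:
apply_moves(
  series=[0,0,0.001,0,0,0,0,0,0.001,0,0,0,0,0,0.001,0,0,0,0,0,0.0005,0,0,0,0,0,0,0,0,0,0,0,0,0,0,0],
)

```text
t: 9.43
tool_pos: [0.5766, -0.3306, 0.1494]
orientation: [0.812, 0.583, 0.0, 0.0]
ft_force: [-0.3, -0.7, 1.5]
gripper_width: 0.013
gripper_force: 49.6
```

Contact. Release, then rise.

Request:
apply_moves(
  series=[0,0,0,0,0,0,0,0,0,0,0,0,0,0,0,0,0,0,0,0,0,0,0,0,0,0,0,0,0,0,0,0,0,0,0,0,0,0,0,0,0,0,0,0,0,0,0,0,0,0,0,0,0,0],
  claw=100,
)

```text
t: 10.18
tool_pos: [0.5761, -0.3304, 0.1488]
orientation: [0.812, 0.583, -0.0, -0.0]
ft_force: [-0.0, 0.4, 0.9]
gripper_width: 0.0853
gripper_force: 0.0
```

Request:
apply_moves(
  series=[0,0,-0.01,0,0,0,0,0,-0.015,0,0,0,0,0,-0.02,0,0,0,0,0,-0.02,0,0,0,0,0,-0.015,0,0,0,0,0,-0.01,0,0,0,0,0,0,0,0,0],
)

```text
t: 10.77
tool_pos: [0.5775, -0.331, 0.2419]
orientation: [0.812, 0.583, 0.001, 0.002]
ft_force: [-0.1, 0.0, 1.4]
gripper_width: 0.0853
gripper_force: 0.0
```

```bash
python3 - <<'E'
from h import *
go(.522,.093,.24,-9)
c=manip.capture("top"); W=cloud(c)
print([(d["centre"],d["conf"]) for d in manip.place_of("top","brush_holder")][:2])
d=manip.trace("top","brush_holder")[0]; g=d["region"]
for lo,hi in((.125,.14),(.05,.16)):
    p=W[g&(W[...,2]>lo)&(W[...,2]<hi)]; print(len(p),*rect(p))
cv2.imwrite("pics/t2.png",cv2.resize(c["pixels"][90:220,180:440,::-1],None,fx=3,fy=3,interpolation=2))
E
```

```text
pos [ 0.5775 -0.331   0.2419] tool-y dir -18.68 tilt [ 0.0042 -0.0022] q [ 0.68  0.58 -0.35  1.47  0.21  1.13 -0.03] t 10.77
turn about tool z: -9.68  shift now-axes mm [ 383.9 -188.4    0.8]  shift after turn mm [ 410.1 -121.1    0.8]
[([0.5243, 0.0946, 0.0129], 0.89)]Traceback (most recent call last):
  File "<stdin>", line 5, in <module>
IndexError: list index out of range
```

Request:
apply_moves(
  series=[0,0,0,0,0,-4.8,0,0,0,0,0,-4.8,0.041,-0.012,0,0,0,0,0.041,-0.012,0,0,0,0,0.041,-0.012,0,0,0,0,0.041,-0.012,0,0,0,0,0.041,-0.012,0,0,0,0,0.041,-0.012,0,0,0,0,0.041,-0.012,0,0,0,0,0.041,-0.012,0,0,0,0,0.041,-0.012,0,0,0,0,0.039,-0.012,0,0,0,0],
)

```text
t: 11.92
tool_pos: [0.5218, 0.0838, 0.2378]
orientation: [0.761, 0.649, -0.001, -0.001]
ft_force: [0.3, 0.4, 0.0]
gripper_width: 0.0855
gripper_force: 0.0
```

Request:
apply_moves(
  series=[0,0,0,0,0,0,0,0,0,0,0,0],
)

```text
t: 12.08
tool_pos: [0.5218, 0.085, 0.2379]
orientation: [0.759, 0.651, -0.0, -0.001]
ft_force: [1.1, -0.5, 0.5]
gripper_width: 0.0853
gripper_force: 0.0
```

```bash
python3 - <<'E'
from h import *
go(.522,.093,.09,-9)
c=manip.capture("side"); W=cloud(c)
for t in ("brush_holder","pail"):
    print([(np.round(d["centre"],3),d["conf"]) for d in manip.place_of("side",t)][:3])
for d in manip.trace("side","brush_holder")[:2]:
    g=d["region"]; p=W[g&(W[...,2]>.127)&(W[...,2]<.141)&(W[...,1]>.03)]; print(len(p),*rect(p))
cv2.imwrite("pics/s3.png",cv2.resize(c["pixels"][60:260,180:420,::-1],None,fx=3,fy=3,interpolation=2))
E
```

```text
pos [0.5218 0.085  0.2379] tool-y dir -8.72 tilt [-0.0018  0.0008] q [ 0.18  0.37 -0.54  1.83  0.22  1.   -0.6 ] t 12.08
turn about tool z: 0.28  shift now-axes mm [  7.9  -0.8 147.9]  shift after turn mm [  7.9  -0.8 147.9]
[(array([0.525, 0.09 , 0.015]), 0.76)]
[(array([ 0.578, -0.333,  0.003]), 0.84), (array([ 0.192, -0.279, -0.002]), 0.57), (array([ 0.196,  0.279, -0.002]), 0.56)]
253 [522.  94.] [65. 67.] long-edge dir deg -8.5
```

View pics/s3.png

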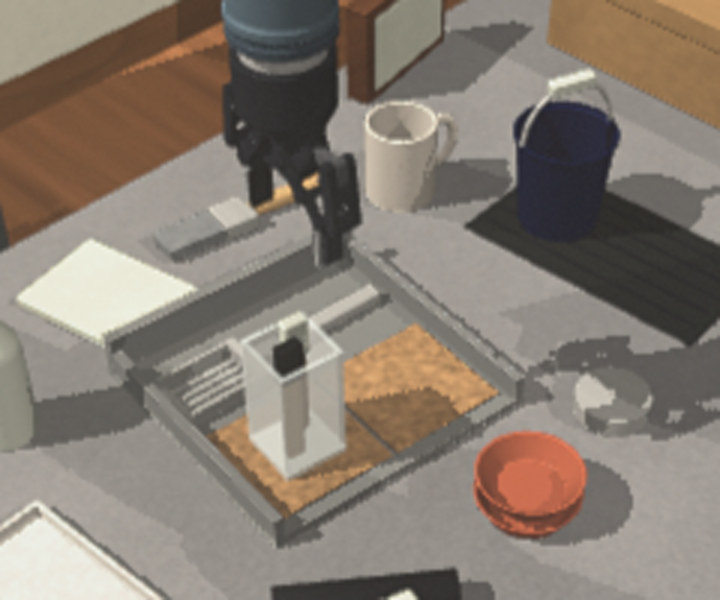

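The pail stands upright on the mat (about (565,170) in the crop) and the gripper is over the holder. Going down.

Request:
apply_moves(
  series=[0.004,0,0.01,0,0,0,0.004,0,0.02,0,0,0,0,-0.001,0.024,0,0,0,0,0,0.024,0,0,0,0,0,0.024,0,0,0,0,0,0.02,0,0,0,0,0,0.016,0,0,0,0,0,0.01,0,0,0,0,0,0,0,0,0,0,0,0,0,0,0],
)

```text
t: 13.12
tool_pos: [0.5233, 0.0898, 0.0905]
orientation: [0.761, 0.649, -0.0, -0.0]
ft_force: [-0.7, 0.2, 0.3]
gripper_width: 0.0851
gripper_force: 0.0
```

Request:
apply_moves(
  series=[0,0,0,0,0,0,0,0,0,0,0,0,0,0,0,0,0,0,0,0,0,0,0,0,0,0,0,0,0,0,0,0,0,0,0,0],
  claw=0,
  squeeze=40,
)

```text
t: 13.62
tool_pos: [0.5241, 0.0902, 0.0919]
orientation: [0.761, 0.649, 0.001, 0.001]
ft_force: [-1.4, -0.9, 6.4]
gripper_width: 0.0617
gripper_force: 44.0
```

```bash
python3 -c "
from h import *
go(.429,-.341,.19,-9)"
```

```text
pos [0.5241 0.0902 0.0919] tool-y dir -9.08 tilt [0.0018 0.0001] q [ 0.09  0.58 -0.45  1.93  0.37  0.71 -0.74] t 13.62
turn about tool z: -0.08  shift now-axes mm [-440.8  -25.7  -98.3]  shift after turn mm [-440.7  -26.3  -98.3]
```

Request:
apply_moves(
  series=[0,0,-0.004,0,0,0,0,0,-0.008,0,0,0,0,0,-0.012,0,0,0,0,0,-0.014,0,0,0,0,0,-0.014,0,0,0,0,0,-0.014,0,0,0,0,0,-0.012,0,0,0,0,0,-0.01,0,0,0,0,0,-0.008,0,0,0,-0.007,0,-0.004,0,0,0,-0.014,-0.001,0,0,0,0,-0.022,-0.001,0,0,0,0],
)

```text
t: 14.62
tool_pos: [0.5145, 0.0491, 0.1911]
orientation: [0.76, 0.65, 0.001, -0.0]
ft_force: [-0.3, -0.4, -2.7]
gripper_width: 0.0617
gripper_force: 44.3
```

Request:
apply_moves(
  series=[-0.03,-0.002,0,0,0,0,-0.036,-0.002,0,0,0,0,-0.036,-0.002,0,0,0,0,-0.036,-0.002,0,0,0,0,-0.036,-0.002,0,0,0,0,-0.036,-0.002,0,0,0,0,-0.036,-0.002,0,0,0,0,-0.036,-0.002,0,0,0,0,-0.036,-0.002,0,0,0,0,-0.034,-0.002,0,0,0,0,-0.026,-0.002,0,0,0,0,-0.016,-0.002,0,0,0,0],
)

```text
t: 15.62
tool_pos: [0.4264, -0.3415, 0.1903]
orientation: [0.762, 0.647, -0.001, -0.0]
ft_force: [0.2, -0.1, -2.7]
gripper_width: 0.0615
gripper_force: 44.4
```

Request:
apply_moves(
  series=[-0.004,0,0,0,0,0,0,0,0,0,0,0,0,0,0,0,0,0],
)

```text
t: 15.87
tool_pos: [0.4283, -0.3401, 0.1905]
orientation: [0.761, 0.649, 0.0, -0.001]
ft_force: [0.4, -0.0, -2.5]
gripper_width: 0.0614
gripper_force: 44.4
```

```bash
python3 -c "
from h import *
go(.429,-.341,.082,-9);print(manip.sense()['ft_force'],manip.sense()['gripper_width'])"
```

```text
pos [ 0.4283 -0.3401  0.1905] tool-y dir -9.02 tilt [-0.0003  0.0013] q [ 0.89  0.44 -0.38  1.83  0.2   0.91  0.25] t 15.87
turn about tool z: -0.02  shift now-axes mm [ -0.9   0.9 108.5]  shift after turn mm [ -0.9   0.9 108.5]
[ 0.36339322 -0.03554264 -2.45552714] 0.061353607035822766
```

Request:
apply_moves(
  series=[0,0,0.006,0,0,0,0,0,0.012,0,0,0,0,0,0.016,0,0,0,0,0,0.016,0,0,0,0,0,0.016,0,0,0,0,0,0.014,0,0,0,0,0,0.012,0,0,0,0,0,0.007,0,0,0,0,0,0.004,0,0,0,0,0,0.002,0,0,0,0,0,0.001,0,0,0,0,0,0,0,0,0],
)

```text
t: 16.87
tool_pos: [0.4285, -0.3415, 0.0851]
orientation: [0.761, 0.649, 0.0, 0.0]
ft_force: [-0.1, -0.2, -1.8]
gripper_width: 0.0616
gripper_force: 44.3
```

Request:
apply_moves(
  series=[0,0,0.0005,0,0,0,0,0,0.0005,0,0,0,0,0,0.0005,0,0,0,0,0,0,0,0,0],
)

```text
t: 17.2
tool_pos: [0.4282, -0.3415, 0.0834]
orientation: [0.761, 0.649, -0.0, 0.0]
ft_force: [0.8, 0.4, -2.3]
gripper_width: 0.0618
gripper_force: 44.3
```

Request:
apply_moves(
  series=[0,0,0.001,0,0,0,0,0,0.0007,0,0,0,0,0,0,0,0,0,0,0,0,0,0,0],
)

```text
t: 17.53
tool_pos: [0.4283, -0.3415, 0.082]
orientation: [0.761, 0.649, -0.0, 0.0]
ft_force: [-1.8, 0.1, 5.0]
gripper_width: 0.0614
gripper_force: 44.8
```

Request:
apply_moves(
  series=[0,0,0,0,0,0,0,0,0,0,0,0,0,0,0,0,0,0,0,0,0,0,0,0,0,0,0,0,0,0,0,0,0,0,0,0],
  claw=100,
)

```text
t: 18.03
tool_pos: [0.4282, -0.3413, 0.0815]
orientation: [0.761, 0.649, -0.0, -0.0]
ft_force: [-0.1, 0.1, 0.3]
gripper_width: 0.0853
gripper_force: 0.0
```

Request:
apply_moves(
  series=[0,0,-0.01,0,0,0,0,0,-0.018,0,0,0,0,0,-0.022,0,0,0,0,0,-0.022,0,0,0,0,0,-0.022,0,0,0,0,0,-0.018,0,0,0,0,0,-0.01,0,0,0,0,0,0,0,0,0],
)

```text
t: 18.7
tool_pos: [0.4295, -0.3422, 0.2063]
orientation: [0.761, 0.649, 0.0, 0.002]
ft_force: [1.1, -0.4, -0.4]
gripper_width: 0.0857
gripper_force: 0.0
```

```bash
python3 - <<'E'
from h import *
c=manip.capture("top"); W=cloud(c)
for t in ("brush_holder","pail","scoop"): print(t,[(np.round(d["centre"],3),d["conf"]) for d in manip.place_of("top",t)][:3])
g=(W[...,2]>.018)&(W[...,2]<.032)&(W[...,1]>-.1)&(W[...,1]<.145)&(W[...,0]>.57)&(W[...,0]<.675)
d=manip.trace("top","scoop")[0]; g&=cv2.dilate(d["region"].astype(np.uint8),np.ones((3,3)))>0
p=W[g]; print(len(p),*rect(p),np.round(np.percentile(p,[1,99],axis=0),3))
for sgn in(1,):
    h=p[p[:,1]<.03]; k=np.polyfit(h[:,1],h[:,0],1); print("handle x=",k,"deg",np.degrees(np.arctan2(1,k[0])),"x at y=.015",np.polyval(k,.015), "y range",h[:,1].min(),p[:,1].max(),"z",np.median(h[:,2]))
go(.625,.015,.15,-9)
cv2.imwrite("pics/t3.png",cv2.resize(c["pixels"][90:250,160:480,::-1],None,fx=2.5,fy=2.5,interpolation=2))
E
```

```text
brush_holder [(array([ 0.427, -0.335,  0.005]), 0.89)]
pail [(array([ 0.192,  0.281, -0.003]), 0.9), (array([ 0.201, -0.278,  0.001]), 0.76), (array([ 0.574, -0.335,  0.004]), 0.64)]
scoop [(array([0.628, 0.016, 0.005]), 0.84), (array([ 0.508, -0.032,  0.007]), 0.19)]
546 [627.  18.] [232.  62.] long-edge dir deg 84.7 [[ 0.602 -0.096  0.018]
 [ 0.666  0.131  0.029]]
handle x= [0.09340827 0.62420762] deg 84.66358453084273 x at y=.015 0.625608743091302 y range -0.09738929553603644 0.1358253297800068 z 0.024449062752312734
pos [ 0.4275 -0.3408  0.2023] tool-y dir -9.06 tilt [-0.0019  0.0015] q [ 0.9   0.43 -0.39  1.82  0.2   0.93  0.26] t 18.95
turn about tool z: -0.06  shift now-axes mm [382.4 139.1  52.4]  shift after turn mm [382.3 139.6  52.4]
```

View pics/t3.png

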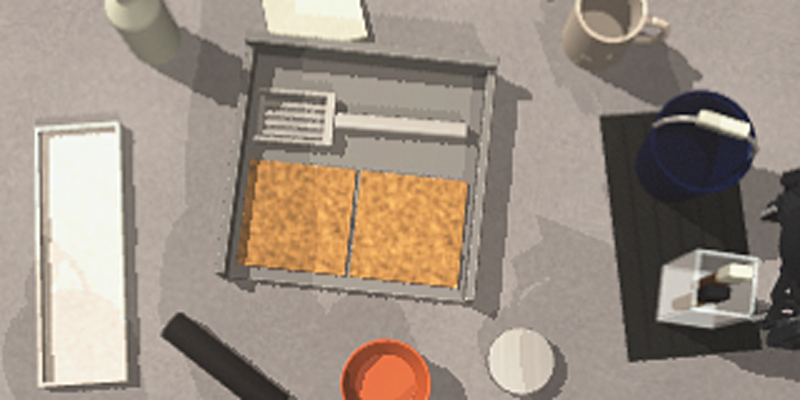

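Both stand upright on the mat (pail about (700,140), holder about (708,290)) and the scoop is alone at (365,120) in the crop. I go over to it with a partial opening.

Request:
apply_moves(
  series=[0,0,0,0,0,-3.7,0.02,0.009,0,0,0,0,0.034,0.015,0,0,0,0,0.038,0.0165,0,0,0,0,0.038,0.0165,0,0,0,0,0.038,0.0165,0,0,0,0,0.038,0.0165,0,0,0,0,0.038,0.0165,0,0,0,0,0.038,0.0165,0,0,0,0,0.038,0.0165,0,0,0,0,0.034,0.015,0,0,0,0,0.019,0.009,0,0,0,0],
  claw=45,
)

```text
t: 19.95
tool_pos: [0.6266, 0.0207, 0.2026]
orientation: [0.738, 0.675, 0.001, -0.001]
ft_force: [-0.4, 0.1, 0.6]
gripper_width: 0.0386
gripper_force: 0.0
```

Request:
apply_moves(
  series=[0,0,0.01,0,0,0,0,0,0.02,0,0,0,0,0,0.03,0,0,0,0,0,0.03,0,0,0,0,0,0.03,0,0,0,0,0,0.02,0,0,0,0,0,0,0,0,0,0,0,0,0,0,0],
)

```text
t: 20.62
tool_pos: [0.6244, 0.0141, 0.062]
orientation: [0.74, 0.673, -0.002, -0.001]
ft_force: [0.3, 0.4, 0.8]
gripper_width: 0.0384
gripper_force: 0.0
```

```bash
python3 - <<'E'
from h import *
go(.626,.015,.012,-5.4)
c=manip.capture("side"); W=cloud(c); hsv=cv2.cvtColor(c["pixels"],cv2.COLOR_RGB2HSV)
g=(hsv[...,1]>90)&(hsv[...,0]<25)&(W[...,2]>.008)&(W[...,2]<.02)&(W[...,0]>.42)&(W[...,0]<.6)&(W[...,1]>-.12)&(W[...,1]<.17)
p=W[g]; print(len(p),*rect(p))
d=manip.trace("side","scoop")[0]; p=W[d["region"]&(W[...,2]>.018)&(W[...,2]<.032)]; print(len(p),*rect(p))
cv2.imwrite("pics/s4.png",cv2.resize(c["pixels"][110:260,180:380,::-1],None,fx=4,fy=4,interpolation=2))
E
```

```text
pos [0.6244 0.0141 0.062 ] tool-y dir -5.39 tilt [-0.0037 -0.0004] q [ 0.19  0.75 -0.4   1.69  0.38  0.79 -0.49] t 20.62
turn about tool z: 0.01  shift now-axes mm [ 1.1  1.7 50. ]  shift after turn mm [ 1.1  1.7 50. ]
2738 [514.  30.] [242. 124.] long-edge dir deg 82.9
503 [620.  21.] [238.  66.] long-edge dir deg 81.4
```

View pics/s4.png

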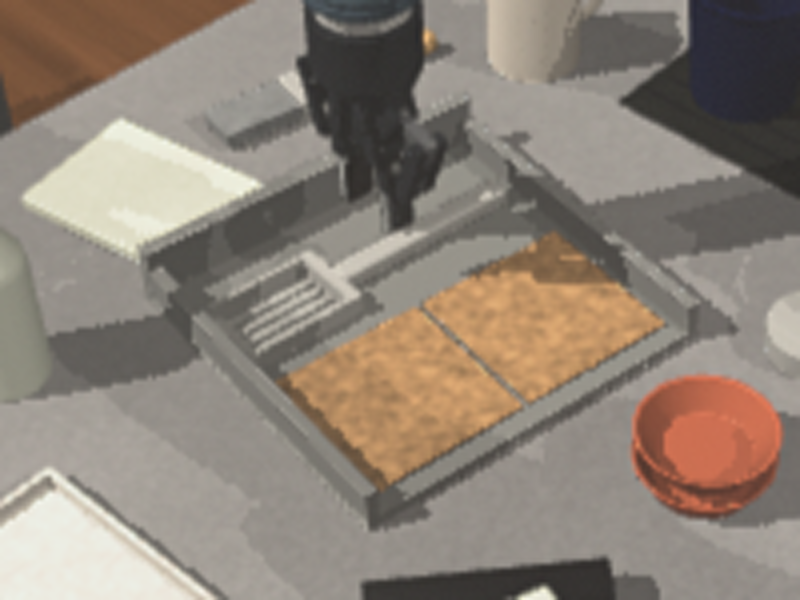

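The fingers straddle the handle at about (380,215). Going down.

Request:
apply_moves(
  series=[0.001,0.001,0.01,0,0,0,0,0,0.012,0,0,0,0,0,0.012,0,0,0,0,0,0.008,0,0,0,0,0,0.004,0,0,0,0,0,0,0,0,0,0,0,0,0,0,0],
)

```text
t: 21.3
tool_pos: [0.6269, 0.0157, 0.0173]
orientation: [0.739, 0.673, -0.0, -0.0]
ft_force: [0.6, -1.0, 0.5]
gripper_width: 0.0385
gripper_force: 0.0
```

Request:
apply_moves(
  series=[0,0,0.0025,0,0,0,0,0,0.002,0,0,0,0,0,0,0,0,0,0,0,0,0,0,0],
)

```text
t: 21.63
tool_pos: [0.627, 0.0156, 0.0132]
orientation: [0.739, 0.673, 0.0, 0.0]
ft_force: [-0.4, 0.9, 0.1]
gripper_width: 0.0383
gripper_force: 0.0
```

Request:
apply_moves(
  series=[0,0,0,0,0,0,0,0,0,0,0,0,0,0,0,0,0,0,0,0,0,0,0,0,0,0,0,0,0,0,0,0,0,0,0,0],
  claw=0,
  squeeze=60,
)

```text
t: 22.13
tool_pos: [0.6273, 0.0157, 0.0135]
orientation: [0.739, 0.673, 0.0, 0.0]
ft_force: [-1.1, -0.8, 5.3]
gripper_width: 0.0159
gripper_force: 60.6
```

Request:
apply_moves(
  series=[0,0,-0.003,0,0,0,0,0,-0.006,0,0,0,0,0,-0.01,0,0,0,0,0,-0.012,0,0,0,0,0,-0.012,0,0,0,0,0,-0.012,0,0,0,0,0,-0.012,0,0,0,0,0,-0.012,0,0,0,0,0,-0.01,0,0,0,0,0,-0.006,0,0,0,0,0,-0.003,0,0,0,0,0,0,0,0,0],
)

```text
t: 23.13
tool_pos: [0.6273, 0.0156, 0.1118]
orientation: [0.739, 0.673, 0.0, 0.0]
ft_force: [0.4, -0.4, -1.5]
gripper_width: 0.0163
gripper_force: 59.9
```

```bash
python3 - <<'E'
from h import *
c=manip.capture("side"); W=cloud(c)
d=manip.trace("side","scoop")
if d:
    p=W[d[0]["region"]&(W[...,2]>.03)&(W[...,2]<.16)]; print(len(p),*rect(p))
    for s in(p[p[:,1]>.07],p[p[:,1]<-.03]): print(len(s),np.median(s,0))
go(.4865,.3335,.11,-87.8)
cv2.imwrite("pics/s5.png",cv2.resize(c["pixels"][60:260,140:400,::-1],None,fx=3,fy=3,interpolation=2))
d=manip.trace("side","tool_tray")
p=W[d[0]["region"]&(W[...,2]<.02)&(W[...,2]>.002)]; print(*rect(p)); p=p[p[:,2]>.011]; print(len(p),*rect(p))
E
```

```text
843 [653.  20.] [232. 119.] long-edge dir deg 85.1
443 [0.63709094 0.10457301 0.11277292]
135 [ 0.61157676 -0.06270311  0.12288125]
pos [0.6266 0.0155 0.1106] tool-y dir -5.37 tilt [-0.0009 -0.0001] q [ 0.2   0.68 -0.43  1.67  0.35  0.87 -0.46] t 23.23
turn about tool z: 82.43  shift now-axes mm [ 303.5 -169.2    0.7]  shift after turn mm [-127.8 -323.1    0.7]
[490. 334.] [302.  98.] long-edge dir deg 2.8
537 [486. 334.] [292.  98.] long-edge dir deg 2.8
```

View pics/s5.png

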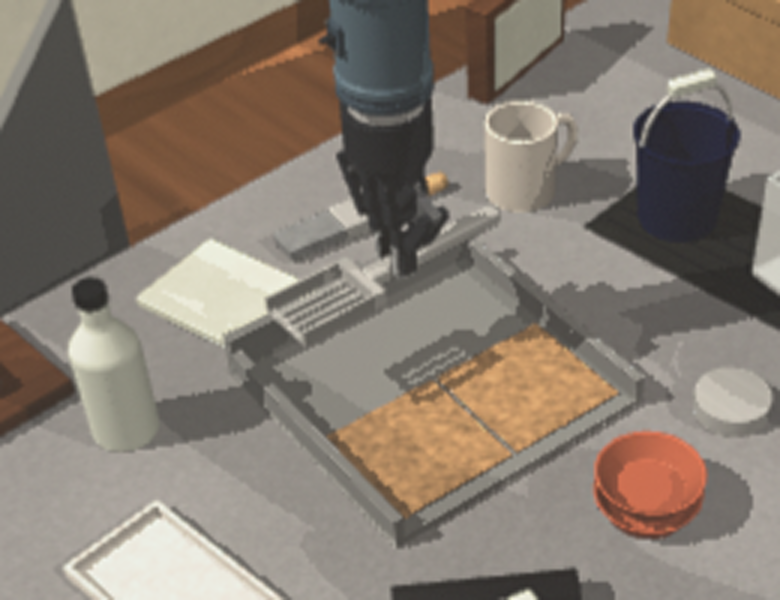

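The scoop is held above the walls (head about (325,300) in the crop). Turning it.

Request:
apply_moves(
  series=[0,0,0,0,0,3,0,0,0,0,0,5,0,0,0,0,0,7,0,0,0,0,0,7,0,0,0,0,0,7,0,0,0,0,0,7,0,0,0,0,0,7,0,0,0,0,0,7,0,0,0,0,0,7,0,0,0,0,0,7,0,0,0,0,0,7,0,0,0,0,0,6],
)

```text
t: 24.28
tool_pos: [0.6265, 0.0157, 0.1103]
orientation: [0.998, 0.064, -0.001, 0.0]
ft_force: [-0.8, -0.4, -1.8]
gripper_width: 0.0163
gripper_force: 59.8
```

Request:
apply_moves(
  series=[0,0,0,0,0,4,0,0,0,0,0,1,0,0,0,0,0,0,0,0,0,0,0,0],
)

```text
t: 24.62
tool_pos: [0.6267, 0.0157, 0.1106]
orientation: [1.0, 0.024, -0.0, 0.0]
ft_force: [-0.1, 0.7, -1.9]
gripper_width: 0.016
gripper_force: 59.8
```

```bash
python3 -c "
from h import *
go(.487,.334,.11,-87.4)"
```

```text
pos [0.6267 0.0157 0.1106] tool-y dir -87.24 tilt [-0.0008 -0.0001] q [-0.04  0.64 -0.08  1.68  0.07  0.82 -1.67] t 24.62
turn about tool z: 0.16  shift now-axes mm [-124.2 -324.6    0.7]  shift after turn mm [-125.1 -324.3    0.7]
```

Request:
apply_moves(
  series=[-0.004,-0.01,0,0,0,0,-0.008,-0.02,0,0,0,0,-0.011,-0.028,0,0,0,0,-0.013,-0.034,0,0,0,0,-0.013,-0.034,0,0,0,0,-0.013,-0.034,0,0,0,0,-0.013,-0.034,0,0,0,0,-0.013,-0.034,0,0,0,0,-0.013,-0.034,0,0,0,0,-0.012,-0.03,0,0,0,0,-0.008,-0.022,0,0,0,0,-0.003,-0.01,0,0,0,0],
)

```text
t: 25.62
tool_pos: [0.4847, 0.3389, 0.1112]
orientation: [1.0, 0.026, -0.001, -0.001]
ft_force: [0.7, 0.7, -1.1]
gripper_width: 0.0161
gripper_force: 59.8
```

Request:
apply_moves(
  series=[0,0,0,0,0,0,0,0,0.01,0,0,0,0,0,0.015,0,0,0,0,0,0.015,0,0,0,0,0,0.015,0,0,0,0,0,0.01,0,0,0,0,0,0,0,0,0,0,0,0,0,0,0],
)

```text
t: 26.28
tool_pos: [0.4886, 0.3318, 0.0454]
orientation: [1.0, 0.022, -0.0, 0.001]
ft_force: [-0.3, -0.3, -1.2]
gripper_width: 0.0162
gripper_force: 59.8
```

```bash
python3 - <<'E'
from h import *
go(.487,.334,.008,-87.4)
c=manip.capture("top"); cv2.imwrite("pics/t6.png",cv2.resize(c["pixels"][100:260,130:270,::-1],None,fx=3.6,fy=3.6,interpolation=2))
E
```

```text
pos [0.4886 0.3318 0.0454] tool-y dir -87.47 tilt [-0.0008 -0.0015] q [-0.61  0.69 -0.09  1.8   0.1   0.65 -2.28] t 26.28
turn about tool z: -0.07  shift now-axes mm [-1.5 -2.3 37.4]  shift after turn mm [-1.5 -2.3 37.4]
```

View pics/t6.png

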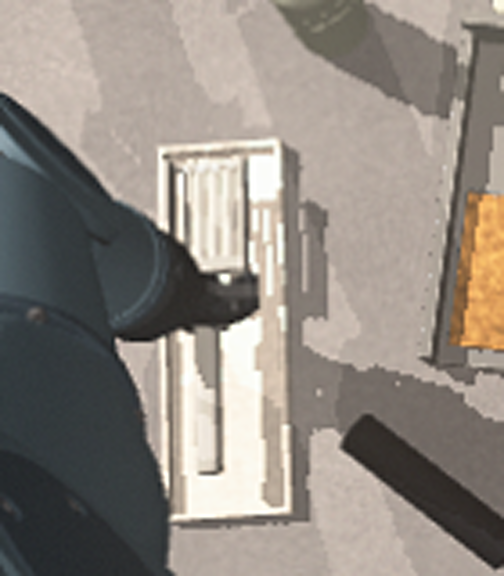

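The scoop hangs over the tray, head to the far end. Corrected for parallax it is centred across and about 8 mm too far forward. I shift it back and lower it.

Request:
apply_moves(
  series=[-0.004,-0.001,0,0,0,0,-0.004,-0.001,0.004,0,0,0,0,0,0.007,0,0,0,0,0,0.007,0,0,0,0,0,0.007,0,0,0,0,0,0.005,0,0,0,0,0,0.003,0,0,0,0,0,0.001,0,0,0,0,0,0,0,0,0,0,0,0,0,0,0],
)

```text
t: 27.17
tool_pos: [0.4803, 0.3353, 0.0121]
orientation: [1.0, 0.023, 0.0, -0.0]
ft_force: [0.2, -0.3, -1.0]
gripper_width: 0.0164
gripper_force: 59.8
```

Request:
apply_moves(
  series=[0,0,0.001,0,0,0,0,0,0,0,0,0],
)

```text
t: 27.33
tool_pos: [0.4803, 0.3353, 0.0112]
orientation: [1.0, 0.023, 0.0, -0.0]
ft_force: [0.0, -0.1, -1.1]
gripper_width: 0.0166
gripper_force: 59.8
```

Request:
apply_moves(
  series=[0,0,0.001,0,0,0,0,0,0.001,0,0,0,0,0,0.001,0,0,0,0,0,0,0,0,0],
)

```text
t: 27.67
tool_pos: [0.48, 0.3351, 0.0079]
orientation: [1.0, 0.023, -0.0, 0.0]
ft_force: [-0.2, -0.4, -1.4]
gripper_width: 0.0162
gripper_force: 59.8
```

Request:
apply_moves(
  series=[0,0,0.0007,0,0,0,0,0,0,0,0,0,0,0,0,0,0,0],
)

```text
t: 27.92
tool_pos: [0.4802, 0.3352, 0.0075]
orientation: [1.0, 0.023, 0.0, 0.0]
ft_force: [-1.5, 0.4, 0.5]
gripper_width: 0.0163
gripper_force: 60.1
```

Request:
apply_moves(
  series=[0,0,0,0,0,0,0,0,0,0,0,0,0,0,0,0,0,0,0,0,0,0,0,0,0,0,0,0,0,0],
  claw=42,
)

```text
t: 28.33
tool_pos: [0.4802, 0.3353, 0.0074]
orientation: [1.0, 0.023, 0.0, -0.0]
ft_force: [-0.6, 0.7, 0.2]
gripper_width: 0.0356
gripper_force: 0.0
```

Request:
apply_moves(
  series=[0,0,-0.006,0,0,0,0,0,-0.012,0,0,0,0,0,-0.02,0,0,0,0,0,-0.03,0,0,0,0,0,-0.035,0,0,0,0,0,-0.035,0,0,0,0,0,-0.035,0,0,0,0,0,-0.03,0,0,0,0,0,-0.02,0,0,0,0,0,-0.012,0,0,0,0,0,0,0,0,0],
)

```text
t: 29.25
tool_pos: [0.4814, 0.3362, 0.2459]
orientation: [1.0, 0.023, 0.002, -0.002]
ft_force: [1.4, -0.2, -0.7]
gripper_width: 0.0359
gripper_force: 0.0
```

```bash
python3 - <<'E'
from h import *
c=manip.capture("side"); W=cloud(c)
for t in ("scoop","pail","brush_holder"): print(t,[(np.round(d["centre"],3),d["conf"]) for d in manip.place_of("side",t)][:2])
d=manip.trace("side","scoop")
if d:
    p=W[d[0]["region"]&(W[...,2]>.015)&(W[...,2]<.03)]; print(len(p),*rect(p),np.percentile(p[:,2],[2,50,98]))
go(.576,-.331,.26,-18.67)
cv2.imwrite("pics/s7.png",cv2.resize(c["pixels"][60:330,140:480,::-1],None,fx=2.2,fy=2.2,interpolation=2))
E
```

```text
scoop [(array([0.482, 0.332, 0.003]), 0.63), (array([ 0.733, -0.252, -0.002]), 0.33)]
pail [(array([ 0.192, -0.276, -0.   ]), 0.93), (array([ 0.581, -0.332,  0.005]), 0.73)]
brush_holder [(array([ 0.43 , -0.337,  0.004]), 0.81)]
667 [482. 338.] [240.  62.] long-edge dir deg 1.3 [0.01541984 0.01946392 0.0232035 ]
pos [0.4793 0.3345 0.2405] tool-y dir -87.37 tilt [-0.0027 -0.002 ] q [-0.6   0.42 -0.11  1.7   0.05  1.03 -2.26] t 29.5
turn about tool z: -68.7  shift now-axes mm [ 66.  669.3 -18.4]  shift after turn mm [-599.6  304.6  -18.4]
```

View pics/s7.png

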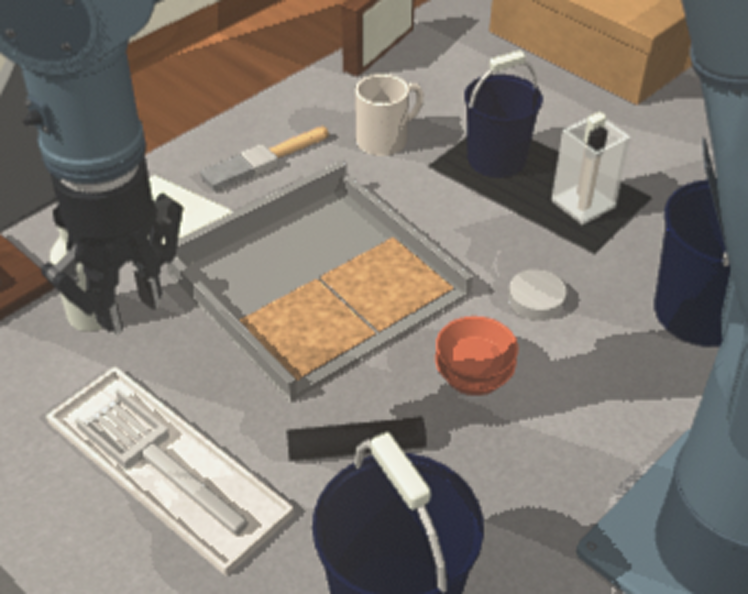

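The scoop lies flat in the tray (about (160,460)), and the pail and holder stand upright on the mat. Now back to the pail.

Request:
apply_moves(
  series=[0,0,-0.002,0,0,-4.7,0,0,-0.002,0,0,-6.4,0,0,-0.002,0,0,-6.4,0,0,-0.002,0,0,-6.4,0,0,-0.002,0,0,-6.4,0,0,-0.002,0,0,-6.4,0,0,-0.002,0,0,-6.4,0,0,-0.002,0,0,-6.4,0,0,-0.002,0,0,-6.4,0,0,0,0,0,-6.4,0,0,0,0,0,-6.4,-0.015,0.008,0,0,0,0],
  claw=100,
)

```text
t: 30.5
tool_pos: [0.481, 0.3214, 0.259]
orientation: [0.809, 0.587, -0.001, -0.001]
ft_force: [-0.3, 0.3, 0.2]
gripper_width: 0.0855
gripper_force: 0.0
```

Request:
apply_moves(
  series=[-0.035,0.018,0,0,0,0,-0.035,0.018,0,0,0,0,-0.035,0.018,0,0,0,0,-0.035,0.018,0,0,0,0,-0.035,0.018,0,0,0,0,-0.035,0.018,0,0,0,0,-0.035,0.018,0,0,0,0,-0.035,0.018,0,0,0,0,-0.035,0.018,0,0,0,0,-0.035,0.018,0,0,0,0,-0.035,0.018,0,0,0,0,-0.035,0.018,0,0,0,0],
)

```text
t: 31.5
tool_pos: [0.5524, -0.1504, 0.259]
orientation: [0.812, 0.583, -0.001, -0.001]
ft_force: [1.2, 0.5, -0.1]
gripper_width: 0.0853
gripper_force: 0.0
```

Request:
apply_moves(
  series=[-0.035,0.018,0,0,0,0,-0.035,0.018,0,0,0,0,-0.035,0.018,0,0,0,0,-0.03,0.015,0,0,0,0,-0.02,0.01,0,0,0,0,0,0,0,0,0,0,0,0,0,0,0,0,0,0,0,0,0,0],
)

```text
t: 32.17
tool_pos: [0.5782, -0.3192, 0.259]
orientation: [0.812, 0.583, -0.0, -0.001]
ft_force: [0.2, 0.3, -0.1]
gripper_width: 0.0858
gripper_force: 0.0
```

```bash
python3 - <<'E'
from h import *
go(.5763,-.3305,.1494,-18.67)
E
```

```text
pos [ 0.5782 -0.3192  0.259 ] tool-y dir -18.61 tilt [-0.0017  0.002 ] q [ 0.51  0.53 -0.1   1.47  0.06  1.14  0.07] t 32.17
turn about tool z: 0.06  shift now-axes mm [-11.5   2.1 109.6]  shift after turn mm [-11.5   2.1 109.6]
```

Request:
apply_moves(
  series=[-0.005,0.001,0,0,0,0,-0.006,0.001,0.008,0,0,0,0,0,0.018,0,0,0,0,0,0.02,0,0,0,0,0,0.02,0,0,0,0,0,0.018,0,0,0,0,0,0.014,0,0,0,0,0,0.008,0,0,0,0,0,0.003,0,0,0,0,0,0,0,0,0,0,0,0,0,0,0],
)

```text
t: 33.08
tool_pos: [0.5772, -0.332, 0.1521]
orientation: [0.812, 0.583, 0.0, 0.001]
ft_force: [-0.1, -0.2, -0.3]
gripper_width: 0.0851
gripper_force: 0.0
```

```bash
python3 - <<'E'
from h import *
go(.5763,-.3305,.1494,-18.67)
E
```

```text
pos [ 0.5772 -0.332   0.1521] tool-y dir -18.66 tilt [ 0.001  -0.0006] q [ 0.52  0.65 -0.1   1.55  0.07  0.94  0.07] t 33.08
turn about tool z: 0.01  shift now-axes mm [ 1.1 -1.3  2.7]  shift after turn mm [ 1.1 -1.3  2.7]
```

Request:
apply_moves(
  series=[0.001,-0.001,0.0015,0,0,0,0,0,0.001,0,0,0,0,0,0,0,0,0],
)

```text
t: 33.33
tool_pos: [0.5763, -0.3305, 0.1493]
orientation: [0.812, 0.583, 0.0, 0.0]
ft_force: [-0.1, 0.4, -0.3]
gripper_width: 0.0851
gripper_force: 0.0
```

Request:
apply_moves(
  series=[0,0,0,0,0,0,0,0,0,0,0,0,0,0,0,0,0,0,0,0,0,0,0,0,0,0,0,0,0,0,0,0,0,0,0,0,0,0,0,0,0,0,0,0,0,0,0,0,0,0,0,0,0,0],
  claw=0,
  squeeze=50,
)

```text
t: 34.08
tool_pos: [0.5763, -0.3306, 0.149]
orientation: [0.812, 0.583, 0.0, 0.0]
ft_force: [0.8, 0.1, 0.6]
gripper_width: 0.0132
gripper_force: 49.6
```

Request:
apply_moves(
  series=[0,0,-0.004,0,0,0,0,0,-0.008,0,0,0,0,0,-0.012,0,0,0,0,0,-0.014,0,0,0,0,0,-0.014,0,0,0,0,0,-0.014,0,0,0,0,0,-0.012,0,0,0,0,0,-0.008,0,0,0,0,0,-0.004,0,0,0,0,0,0,0,0,0],
)

```text
t: 34.92
tool_pos: [0.5765, -0.3307, 0.24]
orientation: [0.812, 0.583, 0.0, 0.001]
ft_force: [-0.2, -1.0, -2.6]
gripper_width: 0.0135
gripper_force: 49.3
```

```bash
python3 - <<'E'
from h import *
go(.5083,-.031,.24,-18.67)
E
```

```text
pos [ 0.5765 -0.3307  0.24  ] tool-y dir -18.67 tilt [ 0.0014 -0.0008] q [ 0.52  0.56 -0.1   1.48  0.06  1.1   0.08] t 34.92
turn about tool z: 0.0  shift now-axes mm [ 262.1 -160.6   -0.3]  shift after turn mm [ 262.1 -160.6   -0.3]
```

Request:
apply_moves(
  series=[0.006,-0.004,0,0,0,0,0.014,-0.008,0,0,0,0,0.022,-0.013,0,0,0,0,0.028,-0.017,0,0,0,0,0.03,-0.018,0,0,0,0,0.03,-0.019,0,0,0,0,0.03,-0.019,0,0,0,0,0.03,-0.019,0,0,0,0,0.028,-0.017,0,0,0,0,0.022,-0.013,0,0,0,0,0.014,-0.009,0,0,0,0,0.008,-0.005,0,0,0,0],
)

```text
t: 35.92
tool_pos: [0.5059, -0.0275, 0.2382]
orientation: [0.811, 0.585, -0.0, -0.001]
ft_force: [-0.4, -0.0, -1.7]
gripper_width: 0.0134
gripper_force: 49.2
```

Request:
apply_moves(
  series=[0,0,0,0,0,0,0,0,0.008,0,0,0,0,0,0.014,0,0,0,0,0,0.016,0,0,0,0,0,0.012,0,0,0,0,0,0.006,0,0,0,0,0,0,0,0,0,0,0,0,0,0,0],
)

```text
t: 36.58
tool_pos: [0.5075, -0.0317, 0.1826]
orientation: [0.813, 0.582, -0.0, -0.0]
ft_force: [0.0, 0.0, -2.6]
gripper_width: 0.0131
gripper_force: 49.3
```

```bash
python3 - <<'E'
from h import *
go(.5083,-.031,.1594,-18.67)
E
```

```text
pos [ 0.5075 -0.0317  0.1826] tool-y dir -18.75 tilt [-0.0006 -0.0002] q [ 0.14  0.37 -0.21  1.94  0.1   0.84 -0.44] t 36.58
turn about tool z: -0.08  shift now-axes mm [ 1.   0.6 23.2]  shift after turn mm [ 1.   0.6 23.2]
```

Request:
apply_moves(
  series=[0.001,0,0.005,0,0,0,0,0,0.006,0,0,0,0,0,0.005,0,0,0,0,0,0.003,0,0,0,0,0,0.002,0,0,0,0,0,0.001,0,0,0,0,0,0,0,0,0,0,0,0,0,0,0],
)

```text
t: 37.25
tool_pos: [0.5078, -0.0298, 0.161]
orientation: [0.812, 0.583, 0.0, 0.0]
ft_force: [0.1, -0.3, -1.7]
gripper_width: 0.0133
gripper_force: 49.2
```

Request:
apply_moves(
  series=[-0.001,0,0.001,0,0,0,0,0,0.0008,0,0,0,0,0,0,0,0,0,0,0,0,0,0,0],
)

```text
t: 37.58
tool_pos: [0.5074, -0.0308, 0.1591]
orientation: [0.812, 0.583, -0.0, 0.0]
ft_force: [-1.0, 0.4, -2.8]
gripper_width: 0.013
gripper_force: 49.2
```

Request:
apply_moves(
  series=[0,0,0.0006,0,0,0,0,0,0,0,0,0,0,0,0,0,0,0],
)

```text
t: 37.83
tool_pos: [0.5078, -0.0309, 0.1588]
orientation: [0.812, 0.583, 0.0, 0.0]
ft_force: [-0.4, -0.1, 1.2]
gripper_width: 0.0133
gripper_force: 49.7
```

Request:
apply_moves(
  series=[0,0,0,0,0,0,0,0,0,0,0,0,0,0,0,0,0,0,0,0,0,0,0,0,0,0,0,0,0,0,0,0,0,0,0,0,0,0,0,0,0,0,0,0,0,0,0,0,0,0,0,0,0,0],
  claw=100,
)

```text
t: 38.58
tool_pos: [0.5074, -0.0308, 0.1585]
orientation: [0.812, 0.583, -0.0, 0.0]
ft_force: [0.5, 0.4, 0.6]
gripper_width: 0.0849
gripper_force: 0.0
```

Request:
apply_moves(
  series=[0,0,-0.008,0,0,0,0,0,-0.015,0,0,0,0,0,-0.02,0,0,0,0,0,-0.02,0,0,0,0,0,-0.015,0,0,0,0,0,-0.01,0,0,0,0,0,0,0,0,0],
)

```text
t: 39.17
tool_pos: [0.5088, -0.0308, 0.2489]
orientation: [0.812, 0.583, 0.002, 0.001]
ft_force: [-0.2, 0.8, -0.4]
gripper_width: 0.0855
gripper_force: 0.0
```

```bash
python3 - <<'E'
from h import *
go(.4283,-.3415,.22,-9.08)
E
```

```text
pos [ 0.5088 -0.0308  0.2489] tool-y dir -18.68 tilt [ 0.0041 -0.0002] q [ 0.15  0.28 -0.22  1.88  0.07  0.98 -0.42] t 39.17
turn about tool z: -9.6  shift now-axes mm [-320.2   23.1   28.6]  shift after turn mm [-319.5  -30.6   28.6]
```

Request:
apply_moves(
  series=[0,0,0,0,0,-4.8,0,0,0,0,0,-4.8,-0.02,-0.002,0,0,0,0,-0.036,-0.0035,0,0,0,0,-0.038,-0.0035,0,0,0,0,-0.038,-0.0035,0,0,0,0,-0.038,-0.0035,0,0,0,0,-0.038,-0.0035,0,0,0,0,-0.038,-0.0035,0,0,0,0,-0.036,-0.0035,0.008,0,0,0,-0.025,-0.0025,0.01,0,0,0,-0.012,-0.0015,0.01,0,0,0],
)

```text
t: 40.17
tool_pos: [0.4247, -0.345, 0.2173]
orientation: [0.762, 0.647, -0.001, 0.0]
ft_force: [-0.2, -0.1, -0.0]
gripper_width: 0.0853
gripper_force: 0.0
```

Request:
apply_moves(
  series=[0,0,0,0,0,0,0,0,0,0,0,0,0,0,0,0,0,0],
)

```text
t: 40.42
tool_pos: [0.428, -0.3388, 0.2184]
orientation: [0.76, 0.65, 0.001, -0.001]
ft_force: [0.1, -0.1, 0.9]
gripper_width: 0.0853
gripper_force: 0.0
```

```bash
python3 - <<'E'
from h import *
go(.4283,-.3415,.082,-9.08)
c=manip.capture("side")
for t in ("scoop","pail","brush_holder"): print(t,[(np.round(d["centre"],3),d["conf"]) for d in manip.place_of("side",t)][:2])
E
```

```text
pos [ 0.428  -0.3388  0.2184] tool-y dir -8.92 tilt [0.0001 0.0014] q [ 0.65  0.38 -0.08  1.83  0.03  0.94  0.4 ] t 40.42
turn about tool z: 0.16  shift now-axes mm [ -2.8   0.7 136.4]  shift after turn mm [ -2.8   0.7 136.4]
scoop [(array([0.48 , 0.335, 0.005]), 0.86)]
pail [(array([ 0.197,  0.282, -0.001]), 0.66), (array([ 0.508, -0.034,  0.015]), 0.6)]
brush_holder []
```

Request:
apply_moves(
  series=[-0.002,0,0.01,0,0,0,0,0,0.018,0,0,0,0,0,0.022,0,0,0,0,0,0.022,0,0,0,0,0,0.022,0,0,0,0,0,0.018,0,0,0,0,0,0.014,0,0,0,0,0,0.008,0,0,0,0,0,0,0,0,0,0,0,0,0,0,0],
)

```text
t: 41.45
tool_pos: [0.4267, -0.3428, 0.0844]
orientation: [0.761, 0.649, -0.0, -0.0]
ft_force: [-0.3, -1.2, 0.7]
gripper_width: 0.0855
gripper_force: 0.0
```

```bash
python3 - <<'E'
from h import *
go(.4283,-.3415,.082,-9.08)
E
```

```text
pos [ 0.4267 -0.3428  0.0844] tool-y dir -9.06 tilt [-0.0003  0.0002] q [ 0.64  0.57 -0.06  1.91  0.06  0.66  0.39] t 41.45
turn about tool z: 0.02  shift now-axes mm [1.6 1.3 2.4]  shift after turn mm [1.6 1.3 2.4]
```

Request:
apply_moves(
  series=[0.0015,0.0013,0.001,0,0,0,0,0,0.001,0,0,0,0,0,0,0,0,0],
)

```text
t: 41.7
tool_pos: [0.4288, -0.3418, 0.0831]
orientation: [0.761, 0.649, 0.0, 0.001]
ft_force: [-0.1, -0.3, 0.1]
gripper_width: 0.085
gripper_force: 0.0
```

Request:
apply_moves(
  series=[0,0,0,0,0,0,0,0,0,0,0,0,0,0,0,0,0,0,0,0,0,0,0,0,0,0,0,0,0,0,0,0,0,0,0,0],
  claw=0,
  squeeze=40,
)

```text
t: 42.2
tool_pos: [0.4282, -0.3418, 0.0829]
orientation: [0.761, 0.649, -0.0, 0.0]
ft_force: [-2.2, 0.0, 6.0]
gripper_width: 0.0617
gripper_force: 43.3
```

Request:
apply_moves(
  series=[0,0,-0.004,0,0,0,0,0,-0.008,0,0,0,0,0,-0.012,0,0,0,0,0,-0.016,0,0,0,0,0,-0.018,0,0,0,0,0,-0.018,0,0,0,0,0,-0.018,0,0,0,0,0,-0.016,0,0,0,0,0,-0.012,0,0,0,0,0,-0.006,0,0,0,0,0,0,0,0,0],
)

```text
t: 43.12
tool_pos: [0.429, -0.3422, 0.2125]
orientation: [0.761, 0.649, 0.0, 0.002]
ft_force: [-0.2, 0.7, -2.9]
gripper_width: 0.0613
gripper_force: 44.1
```

```bash
python3 - <<'E'
from h import *
go(.5238,.0900,.21,-9.08)
E
```

```text
pos [ 0.429  -0.3422  0.2125] tool-y dir -9.07 tilt [ 0.0027 -0.0019] q [ 0.65  0.39 -0.07  1.83  0.03  0.93  0.4 ] t 43.12
turn about tool z: 0.01  shift now-axes mm [441.8  25.4   1.9]  shift after turn mm [441.8  25.4   1.9]
```

The straight path crosses the pail, so I lift another 90 mm first.

Request:
apply_moves(
  series=[0,0,-0.008,0,0,0,0,0,-0.014,0,0,0,0,0,-0.016,0,0,0,0,0,-0.016,0,0,0,0,0,-0.016,0,0,0,0,0,-0.012,0,0,0,0,0,-0.008,0,0,0,0,0,0,0,0,0],
)

```text
t: 43.78
tool_pos: [0.4287, -0.342, 0.3018]
orientation: [0.761, 0.649, 0.0, 0.001]
ft_force: [-0.4, 0.1, -2.9]
gripper_width: 0.0616
gripper_force: 44.2
```

Request:
apply_moves(
  series=[0.007,0.0004,0,0,0,0,0.014,0.0008,0,0,0,0,0.022,0.0012,0,0,0,0,0.03,0.0018,0,0,0,0,0.036,0.002,0,0,0,0,0.036,0.002,0,0,0,0,0.036,0.002,0,0,0,0,0.036,0.002,0,0,0,0,0.036,0.002,0,0,0,0,0.036,0.002,0,0,0,0,0.036,0.002,0,0,0,0,0.036,0.002,0,0,0,0],
)

```text
t: 44.78
tool_pos: [0.5041, 0.0139, 0.2993]
orientation: [0.761, 0.649, -0.001, -0.001]
ft_force: [1.3, -0.8, -1.9]
gripper_width: 0.0616
gripper_force: 44.2
```

Request:
apply_moves(
  series=[0.032,0.002,0,0,0,0,0.024,0.0015,0,0,0,0,0.016,0.001,0,0,0,0,0.008,0.0005,0,0,0,0,0,0,0,0,0,0,0,0,0,0,0,0,0,0,0,0,0,0],
)

```text
t: 45.37
tool_pos: [0.5223, 0.0881, 0.3]
orientation: [0.761, 0.648, -0.001, 0.0]
ft_force: [-0.2, -0.8, -2.4]
gripper_width: 0.0619
gripper_force: 44.2
```

```bash
python3 - <<'E'
from h import *
go(.5238,.0900,.0921,-9.08)
E
```

```text
pos [0.5223 0.0881 0.3   ] tool-y dir -9.18 tilt [-0.0011 -0.0012] q [ 0.03  0.28 -0.35  1.76  0.11  1.12 -0.51] t 45.37
turn about tool z: -0.1  shift now-axes mm [  2.4   1.4 207.9]  shift after turn mm [  2.4   1.4 207.9]
```

Request:
apply_moves(
  series=[0.001,0.001,0.01,0,0,0,0.001,0,0.02,0,0,0,0,0,0.025,0,0,0,0,0,0.028,0,0,0,0,0,0.028,0,0,0,0,0,0.028,0,0,0,0,0,0.025,0,0,0,0,0,0.018,0,0,0,0,0,0.01,0,0,0,0,0,0.005,0,0,0,0,0,0,0,0,0,0,0,0,0,0,0],
)

```text
t: 46.37
tool_pos: [0.5246, 0.0916, 0.1041]
orientation: [0.761, 0.649, 0.001, 0.0]
ft_force: [0.0, 0.4, -2.6]
gripper_width: 0.0617
gripper_force: 44.2
```

```bash
python3 - <<'E'
from h import *
go(.5238,.0900,.0921,-9.08)
E
```

```text
pos [0.5246 0.0916 0.1041] tool-y dir -9.09 tilt [0.0012 0.0002] q [-0.03  0.54 -0.29  1.93  0.23  0.71 -0.62] t 46.37
turn about tool z: -0.01  shift now-axes mm [-1.7 -0.5 12. ]  shift after turn mm [-1.7 -0.5 12. ]
```

Request:
apply_moves(
  series=[-0.001,-0.0005,0.003,0,0,0,0,0,0.003,0,0,0,0,0,0.002,0,0,0,0,0,0.001,0,0,0,0,0,0.001,0,0,0,0,0,0,0,0,0,0,0,0,0,0,0],
)

```text
t: 46.95
tool_pos: [0.5233, 0.0908, 0.0935]
orientation: [0.761, 0.649, -0.0, -0.0]
ft_force: [0.0, -0.6, -1.7]
gripper_width: 0.0616
gripper_force: 44.2
```

Request:
apply_moves(
  series=[-0.0005,0,0.0007,0,0,0,0,0,0.0006,0,0,0,0,0,0,0,0,0,0,0,0,0,0,0],
)

```text
t: 47.28
tool_pos: [0.5234, 0.0905, 0.093]
orientation: [0.761, 0.649, 0.0, 0.0]
ft_force: [-1.9, -0.2, 5.4]
gripper_width: 0.0617
gripper_force: 45.0
```

Contact. Release, rise and check.

Request:
apply_moves(
  series=[0,0,0,0,0,0,0,0,0,0,0,0,0,0,0,0,0,0,0,0,0,0,0,0,0,0,0,0,0,0,0,0,0,0,0,0],
  claw=100,
)

```text
t: 47.78
tool_pos: [0.5232, 0.0902, 0.0921]
orientation: [0.761, 0.649, -0.0, -0.0]
ft_force: [0.2, -0.4, 0.4]
gripper_width: 0.0853
gripper_force: 0.0
```

Request:
apply_moves(
  series=[0,0,-0.01,0,0,0,0,0,-0.02,0,0,0,0,0,-0.026,0,0,0,0,0,-0.03,0,0,0,0,0,-0.03,0,0,0,0,0,-0.03,0,0,0,0,0,-0.03,0,0,0,0,0,-0.02,0,0,0,0,0,-0.01,0,0,0,0,0,0,0,0,0,0,0,0,0,0,0],
)

```text
t: 48.7
tool_pos: [0.5229, 0.0901, 0.2978]
orientation: [0.761, 0.649, -0.0, -0.0]
ft_force: [0.4, 0.5, -0.5]
gripper_width: 0.0855
gripper_force: 0.0
```

```bash
python3 - <<'E'
from h import *
for n in("side","top"):
    c=manip.capture(n); W=cloud(c)
    for t in ("scoop","pail","brush_holder","bottle","mug"): print(t,[(np.round(d["centre"],3),round(d["conf"],2)) for d in manip.place_of(n,t)][:3])
    for d in manip.trace(n,"brush_holder")[:1]:
        p=W[d["region"]&(W[...,2]>.127)&(W[...,2]<.141)&(W[...,1]>.03)]; print(len(p), *(rect(p) if len(p) else ()))
    for d in manip.trace(n,"pail")[:3]:
        p=W[d["region"]&(W[...,2]>.117)&(W[...,2]<.129)&(W[...,0]>.44)&(W[...,0]<.57)&(W[...,1]<.03)]
        if len(p)>30: print("pail rim",len(p),cv2.minEnclosingCircle((p[:,:2]*1000).astype(np.float32)))
    if n=="side": cv2.imwrite("pics/s9.png",c["pixels"][:,:,::-1])
E
```

```text
scoop [(array([0.48 , 0.334, 0.006]), 0.56)]
pail [(array([ 0.508, -0.034,  0.011]), 0.87), (array([0.194, 0.279, 0.002]), 0.75), (array([0.523, 0.093, 0.014]), 0.62)]
brush_holder [(array([0.523, 0.09 , 0.014]), 0.66)]
bottle [(array([0.734, 0.258, 0.002]), 0.71)]
mug [(array([ 0.73 , -0.251, -0.001]), 0.59)]
264 [520.  95.] [63. 66.] long-edge dir deg -9.7
scoop [(array([ 0.482,  0.332, -0.   ]), 0.92)]
pail [(array([ 0.193,  0.283, -0.   ]), 0.87), (array([ 0.201, -0.279, -0.   ]), 0.77), (array([ 0.507, -0.033,  0.016]), 0.72)]
brush_holder []
bottle []
mug [(array([ 0.732, -0.246,  0.004]), 0.81), (array([0.482, 0.336, 0.001]), 0.72)]
pail rim 163 ((507.4569396972656, -32.07750701904297), 53.841644287109375)
```

View pics/s9.png

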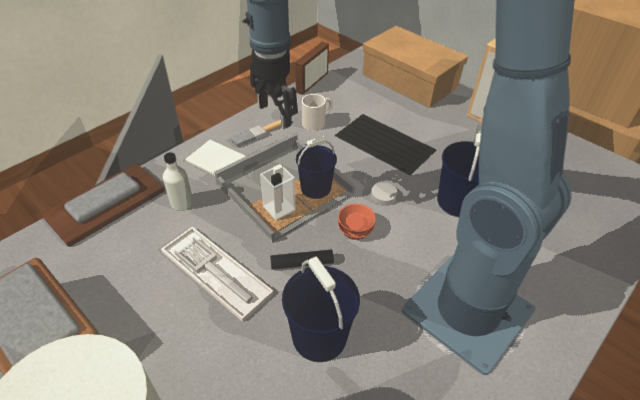

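The pail (317,172) and holder (278,190) are upright on their own pads. The scoop lies flat in the tray (217,272), and the bottle and mug have not moved.

```bash
python3 -c "
from cell import manip
print(manip.job_done())"
```

```text
the job is handed in; nothing more can be done
None
```

The job is handed in: the scoop lies flat in the white tray, the pail and brush holder stand upright on their original pads to within a few millimetres, and the bottle and mug have not moved.

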